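Hold the wall-thickness gauge on a sample cylinder's measuring pad

ROBOT

A 6-joint arm with a two-finger parallel gripper is mounted at the origin on a cart in front of the work surface, level with it; the furniture and walls round the work are solid. World frame = base frame: x ahead of the robot, y to its left, z up, the work surface at z = 0. Lengths are in m, angles in rad, forces in N, time in s.
With the tool pointing down it reaches from about 0.275 to 0.825 m from the base axis. Payload 5.2 kg.
Tool frame: the origin (TCP) lies at the very end of the fingers, on their centre line; the grasp point (between the pads) lies grip_point_offset behind it (grip_point_offset is the distance from the TCP to the grasp point, in m); z points along the fingers, x is the direction in which the jaws open and shut, and the axes are right-handed (so a half turn about z gives the same grasp; the last joint's range is limited). The gripper opens to 93 mm and grips with 3 to 60 N. Pads are 15 mm wide; open, the fingers measure 128 mm over their backs; the gripper's body (75 mm by 188 mm) begins 65 mm behind the grasp point.
Start: joints at [0.994, 0.259, 1.535, -0, 1.348, -0.203], TCP at [0.201, 0.512, 0.219] pointing down, gripper open.
Joint ranges: [-3.14, 3.14], [-0.91, 2.08], [0.19, 2.58], [-1.22, 4.36], [0.22, 2.71], [-3.12, 3.12]. Speed limits (rad/s): [2.57, 2.57, 3.14, 3.14, 3.14, 3.14].

INTERFACE

Orientations are given as a rotation vector (axis times angle).
In Python, from plant import get_obs, camera, camera_info, job_done, grip_point_offset gives the robot as it stands.
- The arm moves only by the tool drive_tool, never from a script. Its arguments are lists of equal length, an entry for each row: "translation": the shift along the tool's x, y, z in cm, a list of three; "angular": the turn, a rotation vector about the tool's x, y, z in degrees, a list of three; "grip": the opening in per cent of the stroke, from 0 (shut) to 100 (fully open). In form: {"translation": [[x, y, z], ...], "angular": [[rx, ry, rz], ...], "grip": [grip, ...]}. A call has exactly 5 rows; each row is the pose to reach, as a shift and turn from the pose commanded when the call began, along the tool's axes at that moment; what a row does not reach only later rows make up. A row lasts 1/10 s, in which the tool goes at most 50 mm and 8.59 degrees, less where a joint would pass 70% of its speed; a pose out of reach is approached as far as the arm can. A call with a gripper value outside its range is refused whole. The fingers move at their own pace and stop on an object; "force" is the grip in N (left out, the last holds). Time passes only in rows, so rows that repeat a pose let the fingers close, or fill a call up. It gives the time, the measured TCP pose, the force and the opening at its end, in the units of the state.
- get_obs(): the state, without advancing time (a new reading comes with each control period).
- camera(name): name is "side" or "top"; returns (picture, depth): 420x560x3 uint8, red, green, blue; 420x560 float32, m along the optical axis (not along the pixel's ray), 0 where there is no reading.
- camera_info(name): a dict with "camera_matrix" (3x3 intrinsics, pixels), "dist_coeffs" ([k1, k2, p1, p2, k3] as OpenCV has them; the pictures are not rectified), "rvec" (rotation vector, rad) and "tvec" (3), from world to camera coordinates, as OpenCV has them. Camera axes: x right, y down, z forward; pixel columns grow to the right and rows downward; lengths in m; the calibration is good to about 2 mm. A picture is of the moment at which its call begins. camera_info takes no time and is no camera call.
- job_done(): hands the job in, once; it reports no verdict.
The state is a dict: "t": time; "joint_pos": joint angles; "qd": joint speeds; "joint_efforts": joint torques, N m; "tool_pos": TCP position; "ee_rot": TCP orientation; "wrist_force": force on the tool from outside, world axes, zero at the start; "wrist_torque": the same for the moment, N m; "grip_width": opening from 0.0 (shut) to 1.0 (fully open).
Only numpy, scipy, OpenCV 4.12 (cv2) and the standard library are available. Lean on these libraries where they do the work, as an engineer would, in place of code of your own. Each camera call takes 0.05 s, during which the arm holds its last target. There are 200 camera calls.

TASK

Check the wall of the steel sample cylinder: lay the upright cylinder on its side in the V-rest cradle, foot close up to the end plate and the flat measuring pad facing straight up, and let go of it. Then take the pen gauge out of its stand and hold it upright with its sprung tip squarely on the middle of the pad, pressed lightly so that the tip is about halfway in. Finish while still holding the gauge there, and leave the flask and the tape roll where they are.

Things in the scene. Friction and masses are not known exactly. Their poses are not given: they have to be found in the camera images.
- cylinder: Grey steel sample cylinder, about 0.29 kg, upright at the start. Straight body 46 mm diameter up to 82 mm (grip it there), domed shoulder, neck 21 mm wide, bright hex plug; 118 mm tall. Mass centre 50 mm above the foot. Origin: centre of its foot; z along its axis to the plug; -x to the side with the measuring pad.
- pad: Measuring pad: flat round bright-metal boss, 16 mm diameter with an engraved ring, fixed on the cylinder's side 43.5 mm from the foot. Its face stands 25 mm from the cylinder's axis (2 mm proud of the wall). Origin: centre of the face; z points straight out of the cylinder.
- cradle: Fixed cradle: base plate 134 x 92 x 8 mm, two black-lined V-rests and an end plate. Origin: centre of the base's underside; x runs away from the end plate (the way the plug must point), z up. A cylinder lying in it has its axis along x, y = 0, 52 mm up. V-rests: x = -39 and +18 mm, 12 mm thick, at most 40 mm wide and 36 mm high, so fingers fit beside the cylinder all along.
- cradle_end (a point): Point on the inner face of the cradle's end plate, on the axis of a seated cylinder (52 mm above the counter), 57 mm from the cradle's origin towards -x. The end plate is 46 mm wide and its top 64 mm above the counter. A few mm of gap between it and the foot is fine.
- stand: Fixed stand of the gauge: dark round foot 66 mm diameter, 10 mm high, with an upright black socket tube, 33 mm outside, its rim 62 mm above the counter. Origin: centre of the foot's underside. The gauge's nose hangs in the socket with about 1.5 mm play all round and lifts straight out (48 mm or more).
- gauge: Round grey pen gauge, 0.12 kg, upright in the stand, nose down. Origin: on its axis at the shoulder resting on the rim; z along the pen to its top, -x to its small flush display. Above the origin: ribbed collar 26 mm diameter to 30 mm, smooth grip 24 mm from 33 to 100 mm, top at 110 mm. Below: nose 18 mm diameter, 38 mm long, then the sprung tip, ending 47 mm below when free.
- gauge_tip (a joint): How far the gauge's sprung tip is pushed in: 0 m free, 0.008 m fully in. The spring gives about 1.5 N at the first touch and 0.5 N more per mm (3.5 N halfway).
- gauge_face (a point): Centre of the flat 9 mm end face of the gauge's sprung tip; moves in with the tip.
- flask: Bystander: clear conical flask standing behind the cradle, 85 mm diameter, 156 mm high. Origin: centre of its underside.
- tape: Bystander: roll of white tape lying flat, 60 mm diameter, 18 mm high. Origin: centre of its underside.
Not all that is in view belongs to the job. Leave any pink look-alike of the gauge alone.

How it is judged:
On the way, in this order (a step that is already met when the one before it is completed fails the run):
1. the cylinder lies in the cradle, foot to the end plate, pad up, let go and at rest (angle between cylinder's own z axis and vertical between 1.47 and 1.67 rad and angle between pad's own z axis and vertical below 0.2 rad and z of pad in the frame of cradle above 0.07 m and y of cylinder in the frame of cradle between -0.006 and 0.006 m and x of cylinder in the frame of cradle between -0.06 and -0.044 m and z of cylinder in the frame of cradle between 0.046 and 0.058 m and contact force between each of the arm, the fingers and cylinder below 0.1 N and contact force between cylinder and cradle above 1 N and linear speed of cylinder below 0.02 m/s), for 0.3 s.
2. the gauge is lifted out of its stand with the cylinder still in place (angle between cylinder's own z axis and vertical between 1.47 and 1.67 rad and angle between pad's own z axis and vertical below 0.2 rad and z of pad in the frame of cradle above 0.07 m and y of cylinder in the frame of cradle between -0.006 and 0.006 m and x of cylinder in the frame of cradle between -0.06 and -0.044 m and z of cylinder in the frame of cradle between 0.046 and 0.058 m and contact force between each of the arm, the fingers and cylinder below 0.1 N and contact force between cylinder and cradle above 1 N and contact force between gauge and stand below 0.05 N and contact force between the fingers and gauge above 1 N and height (world z) of gauge_face above 0.064 m), for 0.1 s.
At the end, for the whole second after the job is handed in: Cylinder untouched in the V-rests: level within 0.1 rad, within 6 mm of mid-line, foot within 13 mm of the end plate, pad up within 0.2 rad. Gauge held, clear of the stand, still, square to the pad within 0.17 rad, tip within 6 mm of pad centre, pushed in 1.5 to 6.5 mm, 1 to 8 N (all of step 1 and contact force between gauge and stand below 0.05 N and contact force between the fingers and gauge above 1 N and distance between gauge_face and pad below 0.006 m and angle between the z axis of gauge and the z axis of pad, either way round below 0.17 rad and value of joint gauge_tip between 0.0015 and 0.0065 m and contact force between gauge and cylinder between 1 and 8 N and linear speed of gauge below 0.02 m/s); the arm keeps its last pose, push and grip.
It fails at once if the gauge is pressed on the cylinder with more than 15 N (contact force between gauge and cylinder above 15 N).
It fails at once if the flask or the tape roll is moved more than 30 mm, or the flask tipped over (distance of any of flask, tape from where it was at the start of the episode above 0.03 m or angle between flask's own z axis and vertical above 0.5 rad).
It also fails if it takes over 54 s, if anything falls off the work surface, if the arm or the gripper's body presses on something with over 40 N, if the wrist force passes 120 N, or if a joint passes its speed limit or range.

## Working session

There is one attempt and no reset: what is moved stays moved. The work goes in short steps, Python scripts to look and compute and a tool call to move; the robot and the scene stay as the last step left them, time stands still between calls to the robot, and variables do not carry over. Pictures are saved under pics/ and viewed, about 8 in all and at most 12, crops included, and the job is handed in when it is done.

Besides the shell and the picture viewer there is one more tool, called after ">>>" as a command line: name --argument value ..., lists and objects as JSON in quotes. drive_tool: Moves the arm, as the interface text tells. Its arguments: {"type":"object","properties":{"translation":{"type":"array"},"angular":{"type":"array"},"grip":{"type":"array"},"force":{"type":"number"}},"required":["translation","angular","grip"]}

```bash
ls; mkdir -p pics; python3 - <<'E'
from plant import *
import cv2,numpy as np
np.set_printoptions(precision=4,suppress=True)
print(grip_point_offset, get_obs())
for n in("side","top"):
    p,d=camera(n); i=camera_info(n); print(n,i)
    cv2.imwrite(f"pics/{n}0.png",p[:,:,::-1]); np.savez(f"{n}0.npz",p=p,d=d)
E
```

```text
pics
0.0188 {'t': 0.0, 'joint_pos': array([ 0.9942,  0.2593,  1.536 ,  0.    ,  1.348 , -0.2028]), 'qd': array([-0.    ,  0.0009, -0.0016, -0.0007,  0.0011,  0.0009]), 'joint_efforts': array([ -0.0006, -43.7307, -28.3993,   0.072 ,   0.0414,  -0.0001]), 'tool_pos': array([0.2005, 0.5116, 0.2178]), 'ee_rot': array([ 2.595 ,  1.7696, -0.0025]), 'wrist_force': array([-0.0549,  0.1907, -0.3594]), 'wrist_torque': array([-0.033 , -0.0159, -0.0801]), 'grip_width': 1.000470696338693}
side {'camera_matrix': array([[395.2016,   0.    , 278.9694],
       [  0.    , 395.2016, 211.2909],
       [  0.    ,   0.    ,   1.    ]]), 'dist_coeffs': array([0.0359, 0.    , 0.    , 0.    , 0.    ]), 'rvec': array([ 0.0074,  2.6018, -1.7472]), 'tvec': array([0.5728, 0.0587, 0.9181])}
top {'camera_matrix': array([[451.3743,   0.    , 274.0879],
       [  0.    , 451.3743, 210.5757],
       [  0.    ,   0.    ,   1.    ]]), 'dist_coeffs': array([-0.0539,  0.    ,  0.    ,  0.    ,  0.    ]), 'rvec': array([ 2.1903, -2.139 ,  0.0864]), 'tvec': array([0.0354, 0.582 , 1.1189])}
```

View pics/side0.png

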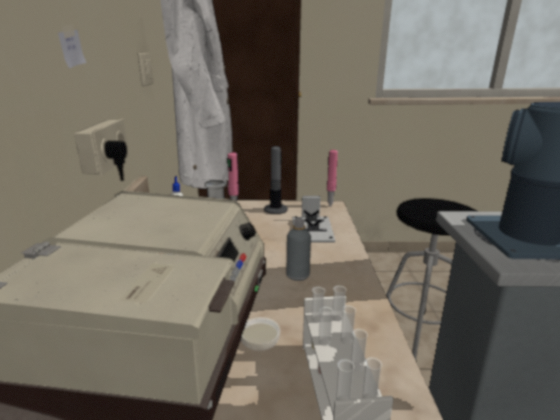

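View pics/top0.png

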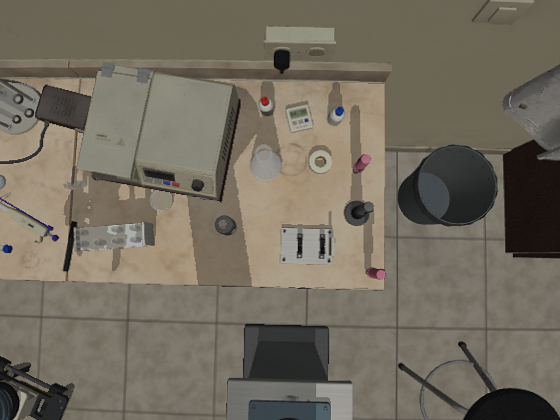

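```bash
cat > h.py <<'E'
from plant import *
import cv2,numpy as np
np.set_printoptions(precision=4,suppress=True)
def cam(n):
    i=camera_info(n);R=cv2.Rodrigues(i["rvec"])[0];return i["camera_matrix"],i["dist_coeffs"],R,i["tvec"]
def ray(n,uv):
    K,D,R,t=cam(n);q=cv2.undistortPoints(np.array(uv,float).reshape(-1,1,2),K,D)[:,0]
    return -R.T@t,np.c_[q,np.ones(len(q))]@R
def plane(n,uv,z):
    c,d=ray(n,uv);return c+d*((z-c[2])/d[:,2])[:,None]
def proj(n,P):
    K,D,R,t=cam(n);return cv2.projectPoints(np.array(P,float).reshape(-1,1,3),R,t,K,D)[0][:,0]
def cloud(n,d):
    v,u=np.mgrid[:420,:560];c,r=ray(n,np.c_[u.ravel(),v.ravel()])
    return (c+r*d.reshape(-1,1)).reshape(420,560,3)
E
python3 - <<'E'
from h import *
s=np.load("side0.npz");t=np.load("top0.npz")
a=cv2.resize(s['p'][140:300,220:360],None,fx=3.6,fy=3.6,interpolation=cv2.INTER_CUBIC)
b=cv2.resize(t['p'][140:290,200:400],None,fx=4,fy=4,interpolation=cv2.INTER_CUBIC)
cv2.imwrite("pics/a.png",a[:,:,::-1]);cv2.imwrite("pics/b.png",b[:,:,::-1])
C=cloud("side",s['d']);T=cloud("top",t['d'])
for n,uv in(("cyl",(298,255)),("gauge",(276,170)),("counter",(270,280))):print(n,C[uv[1],uv[0]])
for n,uv in(("cyl",(226,223)),("stand",(354,213)),("cradle",(290,258)),("flask",(265,150)),("tape",(325,154)),("counter",(260,240))):print(n,T[uv[1],uv[0]])
E
```

```text
cyl [0.5403 0.1927 0.0568]
gauge [ 0.5796 -0.1531  0.1148]
counter [0.5911 0.1857 0.0001]
cyl [0.5409 0.16   0.1136]
stand [ 0.5767 -0.1489  0.0578]
cradle [0.4619 0.0058 0.0079]
flask [0.7432 0.0775 0.0029]
tape [ 0.7324 -0.0791  0.0183]
counter [0.5063 0.0843 0.0003]
```

View pics/a.png

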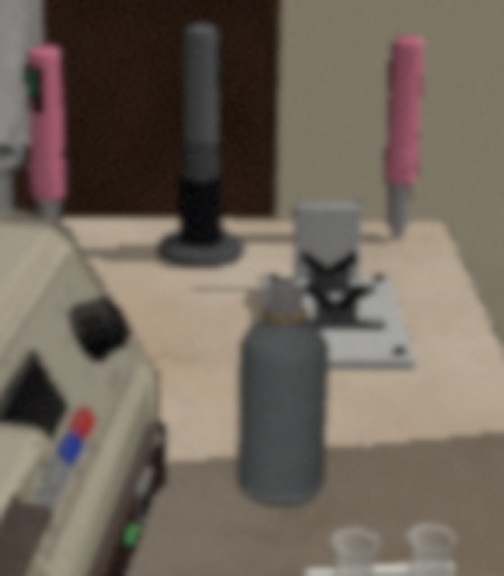

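View pics/b.png

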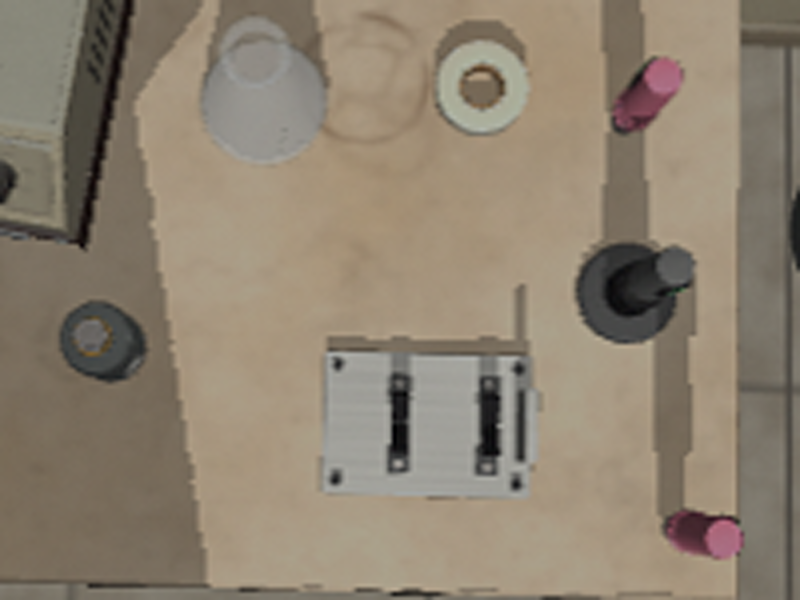

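```bash
python3 - <<'E'
from h import *
from scipy.optimize import least_squares
s=np.load("side0.npz");t=np.load("top0.npz")
C=cloud("side",s['d']);T=cloud("top",t['d'])
# cylinder axis: body points z 10..80 mm, both views, fixed radius
for n,X in(("top",T),("side",C)):
    m=(np.hypot(X[...,0]-.53,X[...,1]-.16)<.05)&(X[...,2]>.008)&(X[...,2]<.08)
    P=X[m];f=least_squares(lambda q:np.hypot(P[:,0]-q[0],P[:,1]-q[1])-.023,[.53,.16],loss='soft_l1',f_scale=.001)
    print(n,len(P),"cyl",f.x,np.sqrt(np.mean(f.fun**2)))
    if n=="top":c=f.x
    m=(np.hypot(X[...,0]-.58,X[...,1]+.15)<.04)&(X[...,2]>.1)&(X[...,2]<.16)
    P=X[m];f=least_squares(lambda q:np.hypot(P[:,0]-q[0],P[:,1]-q[1])-.012,[.58,-.15],loss='soft_l1',f_scale=.001)
    print(n,len(P),"gauge",f.x,np.sqrt(np.mean(f.fun**2)))
# stand foot, gauge top
m=(np.hypot(T[...,0]-.57,T[...,1]+.14)<.06)&(abs(T[...,2]-.01)<.004);print("foot top mean/ext",T[m].min(0),T[m].max(0))
m=(np.hypot(T[...,0]-.57,T[...,1]+.14)<.06)&(T[...,2]>.168);print("gauge top",T[m].mean(0),m.sum())
m=(np.hypot(T[...,0]-c[0],T[...,1]-c[1])<.03)&(T[...,2]>.114);print("plug",T[m].mean(0),m.sum())
# cradle base
m=((abs(T[...,2]-.008)<.004)&(T[...,0]<.53)&(T[...,0]>.38)&(T[...,1]<.07)&(T[...,1]>-.12)).astype('u1')
m=cv2.morphologyEx(m,cv2.MORPH_CLOSE,np.ones((7,7)))
cn=max(cv2.findContours(m,0,2)[0],key=cv2.contourArea)[:,0]
W=plane("top",cn,.008)[:,:2];print("cradle rect",cv2.minAreaRect(W.astype('f4')*1000))
g=cv2.cvtColor(t['p'],cv2.COLOR_RGB2GRAY);print(g[212:240,213:242])
m=(T[...,2]>.055)&(T[...,2]<.07)&(abs(T[...,0]-.455)<.05)&(T[...,1]>-.13)&(T[...,1]<.05);print("end top",T[m].mean(0),m.sum(),T[m].min(0),T[m].max(0))
m=(T[...,2]>.02)&(T[...,2]<.045)&(abs(T[...,0]-.455)<.05)&(T[...,1]>-.065)&(T[...,1]<.05)
for k in(T[...,1]>-.025,T[...,1]<-.025):print("V",T[m&k].mean(0),T[m&k].min(0),T[m&k].max(0))
E
```

```text
top 55 cyl [0.5398 0.1686] 0.0008654650395386471
top 60 gauge [ 0.5709 -0.1456] 0.004817299902083953
side 842 cyl [0.5398 0.1698] 0.0008938972075364294
side 215 gauge [ 0.5796 -0.1425] 0.00424949105765276
foot top mean/ext [ 0.5309 -0.1931  0.006 ] [ 0.6127 -0.0901  0.0136]
gauge top [ 0.5827 -0.1622  0.1705] 59
plug [0.5404 0.1683 0.1164] 41
cradle rect ((484.793212890625, -38.71617889404297), (89.51406860351562, 161.96035766601562), 1.3405338525772095)
[[113 112 113 112 114 114 114 114 114 114 114 113 113 112 113 112 113 111
  113 113 113 113 111 110 109 108 108 110 133]
 [112 112 112 113 114 114 115 115 114 115 114 113 114 114 113 112 113 113
  113 113 112 112 110 110 108 109 110 109 129]
 [111 111 112 112 113 114 115 115 115 116 116 117 117 116 116 114 113 113
  113 112 112 111 110 110 109 110 111 108 131]
 [111 110 111 111 114 114 115 118 104  76  79  80  80  88 105 118 115 114
  112 112 111 110 109 110 109 109 109 108 129]
 [108 110 112 113 114 117 105  71  57  67  72  71  68  57  57  81 106 116
  113 112 111 110 109 110 109 108 109 107 129]
 [108 111 112 117 111  85  61  69  6
[... 2404 characters left out ...]
9 108 107 106 108 106 106 106 108 110 109 110 111 110
  110 108 107 107 108 108 109 107 106 105 106]
 [109 111 110 109 109 106 107 105 106 109 108 109 109 109 109 109 109 109
  108 108 108 108 109 108 107 107 106 106 105]
 [111 110 111 109 108 105 105 106 107 109 110 110 109 109 108 109 108 110
  108 108 107 108 110 107 107 106 105 105 105]]
end top [ 0.4878 -0.0968  0.0622] 49 [ 0.4721 -0.1001  0.055 ] [ 0.5039 -0.093   0.0676]
V [ 0.4898 -0.0185  0.0283] [ 0.4753 -0.0237  0.021 ] [ 0.503  -0.0131  0.0396]<stdin>:26: RuntimeWarning: Mean of empty slice.
  ret = um.true_divide(
Traceback (most recent call last):
ValueError: zero-size array to reduction operation minimum which has no identity
```

```bash
python3 - <<'E'
from h import *
t=np.load("top0.npz");T=cloud("top",t['d']);p=t['p']
hsv=cv2.cvtColor(p,cv2.COLOR_RGB2HSV)
m=((hsv[...,1]<45)&(hsv[...,2]>120)).astype('u1');m[:,:272]=0;m[:,345:]=0;m[:222]=0;m[275:]=0
m=cv2.morphologyEx(m,cv2.MORPH_CLOSE,np.ones((9,9)))
m=cv2.morphologyEx(m,cv2.MORPH_OPEN,np.ones((5,5)))
cn=max(cv2.findContours(m,0,1)[0],key=cv2.contourArea)[:,0]
print(cn[:,0].min(),cn[:,0].max(),cn[:,1].min(),cn[:,1].max())
# subpixel-ish edges: front/back edge lines and left edge
W=plane("top",cn,.008);
L=[]
for nm,k,ax in(("near x",(W[:,0]<W[:,0].min()+.008),0),("far x",(W[:,0]>W[:,0].max()-.008),0),("left y",(W[:,1]>W[:,1].max()-.008),1)):
    q=W[k];q=q[(q[:,1]<.015)&(q[:,1]>-.085)] if ax==0 else q[(q[:,0]<.52)&(q[:,0]>.46)]
    print(nm,np.polyfit(q[:,1-ax],q[:,ax],1),len(q),q[:,ax].mean())
for lo,hi,nm in((-.03,-.005,"V+18"),(-.09,-.065,"V-39"),(-.11,-.09,"end")):
    k=(T[...,2]>.015)&(T[...,2]<.07)&(abs(T[...,0]-.487)<.045)&(T[...,1]>lo)&(T[...,1]<hi)
    q=T[k];print(nm,q.mean(0),q.min(0),q.max(0),len(q))
# pad
c,d=ray("top",[(233.2,231),(234.5,228.7),(231.9,233.2),(233.7,230.2),(232.8,231.8)])
for dd in d:
    a=np.array([.5398,.1690]);o=c[:2]-a;e=dd[:2]
    A=e@e;B=o@e;Cc=o@o-.025**2
    disc=B*B-A*Cc
    zpl=c+dd*(.0435-c[2])/dd[2]-np.r_[a,0]
    print("plane",zpl,"r",np.hypot(*zpl[:2]),"az",np.degrees(np.arctan2(zpl[1],zpl[0])), "cyl", None if disc<0 else (c+dd*((-B-np.sqrt(disc))/A)), None if disc<0 else (c+dd*((-B+np.sqrt(disc))/A)))
for az in(215,225,235,245):
    r=np.radians(az);n=np.array([np.cos(r),np.sin(r),0]);tt=np.array([-np.sin(r),np.cos(r),0])
    ctr=np.array([.5398,.169,.0435])+.025*n
    print(az,proj("top",[ctr,ctr+.008*tt,ctr-.008*tt,ctr+[0,0,.008],ctr-[0,0,.008]]).round(1).tolist())
print(proj("top",[[.5398,.169,.118]]))
# gauge: socket rim, gauge top by colour
for z in(.172,):
    k=(T[...,2]>.165)&(abs(T[...,0]-.58)<.05)&(abs(T[...,1]+.15)<.05);v,u=np.nonzero(k);print("top px",u.mean(),v.mean(),len(u),plane("top",[(u.mean(),v.mean())],.172),u.min(),u.max(),v.min(),v.max())
s=np.load("side0.npz");C=cloud("side",s['d'])
for z0,z1 in((.075,.09),(.1,.16)):
    k=(C[...,2]>z0)&(C[...,2]<z1)&(abs(C[...,0]-.58)<.04)&(abs(C[...,1]+.15)<.04);print("side gauge",np.percentile(C[k],[2,50,98],axis=0),k.sum())
k=(C[...,2]<.013)&(C[...,2]>.006)&(abs(C[...,0]-.58)<.05)&(abs(C[...,1]+.15)<.05);print("foot side",np.percentile(C[k],[1,99],axis=0))
g=cv2.cvtColor(p,cv2.COLOR_RGB2GRAY);print(s['p'][150:212:6,264:288,0])
E
```

```text
280 334 228 264
near x [0.0034 0.4497] 39 0.44955389125417783
far x [0.0153 0.5388] 38 0.5382894311774397
left y [-0.0392  0.0503] 23 0.03109921047812425
V+18 [ 0.4948 -0.0183  0.0296] [ 0.4753 -0.0237  0.021 ] [ 0.5128 -0.0126  0.0396] 77
V-39 [ 0.4942 -0.0756  0.0302] [ 0.4764 -0.0811  0.0203] [ 0.5117 -0.0702  0.0382] 69
end [ 0.494  -0.0958  0.0552] [ 0.472  -0.1001  0.027 ] [ 0.5164 -0.093   0.0676] 92
plane [-0.0139 -0.019   0.0435] r 0.023595024497986162 az -126.17540975719349 cyl [0.5253 0.1486 0.0557] [ 0.5454  0.1934 -0.3631]
plane [-0.0081 -0.0221  0.0435] r 0.02355201125853389 az -110.10100229249728 cyl [0.531  0.1456 0.056 ] [ 0.5537  0.1898 -0.369 ]
plane [-0.0195 -0.016   0.0435] r 0.025208764885197327 az -140.6937838128896 cyl [0.5204 0.1533 0.0415] [ 0.5363  0.1938 -0.3285]
plane [-0.0119 -0.0202  0.0435] r 0.023471957793552895 az -120.45196478889717 cyl [0.5272 0.1474 0.0566] [ 0.5485  0.1924 -0.3696]
plane [-0.016  -0.0181  0.0435] r 0.02413305705600587 az -131.3758197425551 cyl [0.5235 0.1501 0.0513] [ 0.5423  0.1939 -0.356 ]
215 [[231.2, 233.6], [233.9, 231.8], [
[... 1073 characters left out ...]
35  33  34  33  30  35  42  49  53  56  60  64  68  70  68  55  40
   32  33  32  31  33  34]
 [ 34  35  32  35  35  34  34  34  38  42  43  46  49  53  57  53  46  37
   34  37  35  36  35  32]
 [ 35  37  37  37  36  36  32  32  37  39  43  46  49  50  54  53  49  43
   38  38  38  37  38  35]
 [ 40  38  40  39  35  25  14   9   6   9   8   8  14  12  12  14  20  30
   37  42  42  40  39  40]
 [ 44  45  43  44  41  31  21  11  10   9  10  12  13  12  15  17  21  31
   38  42  43  42  42  42]
 [169 160 146 132 112  83  48  21  14  12  10  14  11  12  15  19  30  59
   91 120 139 150 154 155]
 [ 68  53  50  53  59  62  63  65  65  66  69  66  65  65  66  70  70  70
   73  71  72  76  98 132]]
```

```bash
cat >> h.py <<'E'
from scipy.spatial.transform import Rotation as Ro
def U(a,tilt):  # tool z: azimuth a deg, tilt deg below horizontal
    a,t=np.radians([a,tilt]);return np.array([np.cos(a)*np.cos(t),np.sin(a)*np.cos(t),-np.sin(t)])
def frame(z,x): return Ro.from_matrix(np.c_[x,np.cross(z,x),z])
def go(pos,R,o=None):
    o=o or get_obs();R0=Ro.from_rotvec(o["ee_rot"])
    print("cm",(R0.inv().apply(np.array(pos)-o["tool_pos"])*100).round(2),"deg",np.degrees((R0.inv()*R).as_rotvec()).round(2))
A=54;TILT=40;CY=np.array([.5398,.169,.050])
Rg=frame(U(A,TILT),U(A+90,0))
E
python3 - <<'E'
from h import *
o=get_obs();z=Rg.as_matrix()[:,2];g=CY+.0188*z
print(g,g-.12*z)
go([.45,.05,.27],Rg)
t=np.load("top0.npz");T=cloud("top",t['d'])
k=(T[...,0]>.5)&(T[...,0]<.72)&(T[...,1]>.08)&(T[...,1]<.3)&(T[...,2]>.02)&(np.hypot(T[...,0]-.54,T[...,1]-.169)>.035)
q=T[k];
for z0 in(.02,.06,.1,.15,.2):
    w=q[(q[:,2]>z0)];print(z0,len(w),w.min(0) if len(w) else 0,w.max(0) if len(w) else 0)
E
```

```text
[0.5483 0.1807 0.0379] [0.4942 0.1063 0.1151]
cm [-33.87  40.08  -5.17] deg [-42.47  32.84 -70.27]
0.02 3338 [0.6016 0.0802 0.02  ] [0.72   0.3    0.1639]
0.06 2929 [0.6047 0.0802 0.0601] [0.72   0.3    0.1639]
0.1 2495 [0.6143 0.0805 0.1001] [0.72   0.3    0.1639]
0.15 1472 [0.6475 0.0807 0.15  ] [0.72   0.3    0.1639]
0.2 0 0 0
```

>>> drive_tool --translation '[[-3,4,-1],[-7,8,-2],[-12,14,-2.5],[-16,19,-3],[-19,23,-3]]' --angular '[[-4,3,-7],[-8,6,-14],[-12,9,-21],[-16,12,-28],[-20,15,-35]]' --grip '[100,100,100,100,100]'

```text
t: 0.6
tool_pos: [0.3052, 0.3189, 0.2453]
ee_rot: [1.911, 2.282, 0.543]
wrist_force: [-0.2, 0.2, -0.0]
grip_width: 0.999
```

```bash
python3 - <<'E'
from h import *
print(get_obs()["joint_pos"]);go([.45,.05,.27],Rg)
t=np.load("top0.npz");T=cloud("top",t['d'])
for y in np.arange(.08,.24,.02):
    k=(abs(T[...,1]-y)<.01)&(T[...,0]>.57)&(T[...,0]<.7)&(T[...,2]>.01);print(round(y,2),T[k].min(0) if k.any() else 0)
E
```

```text
[ 0.5505 -0.2042  2.0128  0.0047  0.9545 -1.1989]
cm [-28.62  10.51  -3.05] deg [-25.39  18.33 -39.38]
0.08 [0.6612 0.0701 0.012 ]
0.1 [0.6639 0.09   0.0115]
0.12 [0.6863 0.111  0.0102]
0.14 0
0.16 0
0.18 [0.6015 0.1707 0.0101]
0.2 [0.6022 0.19   0.0325]
0.22 [0.6063 0.2101 0.0148]
```

>>> drive_tool --translation '[[-5,2,-0.5],[-10,4,-1],[-15,6,-1.5],[-20,8,-2],[-25,9,-2.5]]' --angular '[[-4,3,-6.5],[-8,6,-13],[-12,9,-19.5],[-16.5,12,-26],[-20.5,15,-32]]' --grip '[100,100,100,100,100]'

```text
t: 1.1
tool_pos: [0.3566, 0.2189, 0.2484]
ee_rot: [1.547, 2.459, 0.773]
wrist_force: [0.2, -0.5, -1.0]
grip_width: 1.003
```

```bash
python3 - <<'E'
from h import *
z=Rg.as_matrix()[:,2];g=CY+.0188*z
print(get_obs()["joint_pos"]);go(g-.12*z,Rg)
E
```

```text
[-0.0938 -0.3638  2.1691  0.4685  1.0127 -2.2984]
cm [-18.25   0.71  12.66] deg [-18.   10.  -25.6]
```

```bash
sed -i 's/U(A+90,0)/U(A-90,0)/' h.py; python3 - <<'E'
from h import *
z=Rg.as_matrix()[:,2];g=CY+.0188*z
o=get_obs();R0=Ro.from_rotvec(o["ee_rot"]);print(R0.as_matrix())
# undo order: yaw about tool z by +155 first, then remainder
R1=R0*Ro.from_rotvec([0,0,np.radians(155)])
print(np.degrees((R1.inv()*Rg).as_rotvec()));go(g-.12*z,Rg)
E
```

```text
[[-0.4637  0.8034  0.3736]
 [ 0.8726  0.3411  0.3496]
 [ 0.1534  0.4881 -0.8592]]
[19.5761 -5.8139 -0.8705]
cm [-18.25   0.71  12.66] deg [ 13.63  24.55 151.96]
```

>>> drive_tool --translation '[[0,0,0],[0,0,0],[0,0,0],[0,0,0],[0,0,0]]' --angular '[[0,0,8],[0,0,16],[0,0,24],[0,0,32],[0,0,40]]' --grip '[100,100,100,100,100]'

```text
t: 1.6
tool_pos: [0.3563, 0.2192, 0.2479]
ee_rot: [-2.364, -1.818, -0.812]
wrist_force: [-0.0, 0.6, 0.4]
grip_width: 1.001
```

>>> drive_tool --translation '[[0,0,0],[0,0,0],[0,0,0],[0,0,0],[0,0,0]]' --angular '[[0,0,8],[0,0,16],[0,0,24],[0,0,32],[0,0,40]]' --grip '[100,100,100,100,100]'

```text
t: 2.1
tool_pos: [0.3562, 0.2194, 0.2479]
ee_rot: [-2.696, -0.854, -0.698]
wrist_force: [-0.5, 0.1, -0.4]
grip_width: 0.999
```

>>> drive_tool --translation '[[0,0,0],[0,0,0],[0,0,0],[0,0,0],[0,0,0]]' --angular '[[0,0,8],[0,0,16],[0,0,24],[0,0,32],[0,0,40]]' --grip '[100,100,100,100,100]'

```text
t: 2.6
tool_pos: [0.3562, 0.2194, 0.2479]
ee_rot: [-2.711, 0.115, -0.52]
wrist_force: [0.6, 0.2, -0.7]
grip_width: 1.0
```

>>> drive_tool --translation '[[0,0,0],[0,0,0],[0,0,0],[0,0,0],[0,0,0]]' --angular '[[0,0,8],[0,0,16],[0,0,24],[0,0,32],[0,0,35]]' --grip '[100,100,100,100,100]'

```text
t: 3.1
tool_pos: [0.3562, 0.2194, 0.2479]
ee_rot: [-2.488, 0.9, -0.328]
wrist_force: [-0.2, 0.3, 0.9]
grip_width: 1.002
```

```bash
python3 - <<'E'
from h import *
z=Rg.as_matrix()[:,2];g=CY+.0188*z
print(get_obs()["joint_pos"]);go(g-.12*z+[0,0,.05],Rg);go(g-.12*z,Rg)
E
```

```text
[-0.0888 -0.3618  2.1681  0.4647  1.0115  0.4205]
cm [17.29  4.37  8.32] deg [19.71 -5.84 -1.32]
cm [16.97  6.9  12.62] deg [19.71 -5.84 -1.32]
```

>>> drive_tool --translation '[[3.5,1,1.5],[7,2,3],[10.5,3,5],[14,4,7],[17.3,4.4,8.3]]' --angular '[[4,-1,0],[8,-2.5,0],[12,-3.5,-1],[16,-5,-1],[19.7,-5.8,-1.3]]' --grip '[100,100,100,100,100]'

```text
t: 3.6
tool_pos: [0.484, 0.1149, 0.1721]
ee_rot: [-2.178, 0.7, -0.337]
wrist_force: [1.7, 0.5, 1.0]
grip_width: 0.999
```

```bash
python3 - <<'E'
from h import *
z=Rg.as_matrix()[:,2];g=CY+.0188*z
print(get_obs()["joint_pos"]);go(g-.12*z,Rg)
E
```

```text
[-0.6761  0.1173  2.2465  1.018   1.1251 -0.6897]
cm [1.29 4.46 3.58] deg [-0.24 -0.1   0.42]
```

>>> drive_tool --translation '[[0.6,1.5,1.2],[1.3,3,2.4],[1.3,4.5,3.6],[1.3,4.5,3.6],[1.3,4.5,3.6]]' --angular '[[0,0,0.4],[0,0,0.4],[0,0,0.4],[0,0,0.4],[0,0,0.4]]' --grip '[100,100,100,100,100]'

```text
t: 4.1
tool_pos: [0.493, 0.1071, 0.1142]
ee_rot: [-2.177, 0.711, -0.326]
wrist_force: [0.6, 0.3, 0.3]
grip_width: 1.002
```

```bash
python3 - <<'E'
from h import *
z=Rg.as_matrix()[:,2];g=CY+.0188*z
print(get_obs()["joint_pos"]);go(g,Rg)
t,_=camera("top");s,_=camera("side")
a=cv2.resize(t[120:300,140:400],(780,540));cv2.imwrite("pics/pre.png",a[:,:,::-1]);cv2.imwrite("pics/pre_s.png",s[:,:,::-1])
E
```

```text
[-0.6747  0.2713  2.2763  1.0992  1.0335 -0.857 ]
cm [ 0.16 -0.07 11.95] deg [-0.01  0.09 -0.23]
```

View pics/pre.png

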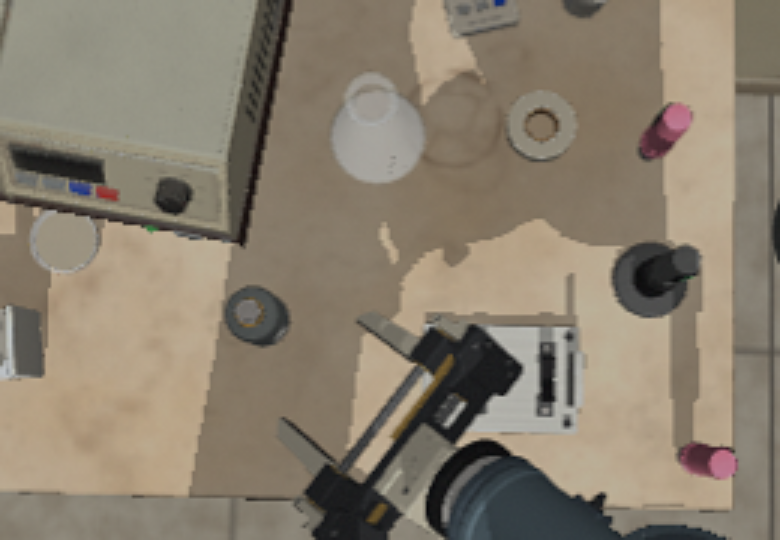

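>>> drive_tool --translation '[[0.1,0,2.5],[0.1,0,5],[0.1,0,7.5],[0.1,0,10],[0.15,-0.05,12]]' --angular '[[0,0,0],[0,0,0],[0,0,0],[0,0,0],[0,0,0]]' --grip '[100,100,100,100,100]'

```text
t: 4.7
tool_pos: [0.5496, 0.1814, 0.0381]
ee_rot: [-2.178, 0.708, -0.331]
wrist_force: [-0.8, -0.0, 0.3]
grip_width: 1.002
```

>>> drive_tool --translation '[[0,0,0],[0,0,0],[0,0,0],[0,0,0],[0,0,0]]' --angular '[[0,0,0],[0,0,0],[0,0,0],[0,0,0],[0,0,0]]' --grip '[100,100,100,100,100]'

```text
t: 5.2
tool_pos: [0.5489, 0.1799, 0.038]
ee_rot: [-2.177, 0.711, -0.33]
wrist_force: [0.1, 0.4, -0.6]
grip_width: 1.001
```

```bash
python3 - <<'E'
from h import *
z=Rg.as_matrix()[:,2];g=CY+.0188*z
print(get_obs());go(g,Rg)
E
```

```text
{'t': 5.2, 'joint_pos': array([-0.4137,  0.5055,  2.2339,  1.4375,  0.8557, -1.0386]), 'qd': array([ 0.0031,  0.0066, -0.0016,  0.0036, -0.0018, -0.002 ]), 'joint_efforts': array([  0.0725, -37.7818,  -8.7839,   1.6549,   3.769 ,   0.0166]), 'tool_pos': array([0.5489, 0.1799, 0.038 ]), 'ee_rot': array([-2.1774,  0.7109, -0.3302]), 'wrist_force': array([ 0.1206,  0.3877, -0.583 ]), 'wrist_torque': array([-0.345 ,  0.3257, -0.0465]), 'grip_width': 1.0008483444425407}
cm [-0.1  -0.01  0.02] deg [-0.01 -0.06 -0.13]
```

Close on it.

>>> drive_tool --translation '[[0,0,0],[0,0,0],[0,0,0],[0,0,0],[0,0,0]]' --angular '[[0,0,0],[0,0,0],[0,0,0],[0,0,0],[0,0,0]]' --grip '[30,30,30,30,30]' --force 45

```text
t: 5.7
tool_pos: [0.5486, 0.1805, 0.0373]
ee_rot: [-2.178, 0.711, -0.328]
wrist_force: [0.4, -0.5, 0.4]
grip_width: 0.62
```

>>> drive_tool --translation '[[0,0,0],[0,0,0],[0,0,0],[0,0,0],[0,0,0]]' --angular '[[0,0,0],[0,0,0],[0,0,0],[0,0,0],[0,0,0]]' --grip '[30,30,30,30,30]'

```text
t: 6.2
tool_pos: [0.5484, 0.1807, 0.0373]
ee_rot: [-2.178, 0.71, -0.328]
wrist_force: [-1.3, 1.2, 0.5]
grip_width: 0.489
```

```bash
python3 - <<'E'
from h import *
o=get_obs();print(o["wrist_force"],o["grip_width"])
Rp=frame(np.array([0,-np.sin(np.radians(TILT)),-np.cos(np.radians(TILT))]),np.array([1.,0,0]))
go(o["tool_pos"]+[0,0,.12],Ro.from_rotvec(o["ee_rot"]))
go([.49,.01,.2],Rp)
# cradle mid-line: refine V centre from both edges & counters
E
```

```text
[-1.3216  1.1659  0.5006] 0.48949671790038096
cm [-0.03 -9.19 -7.71] deg [0. 0. 0.]
cm [  5.29  -1.39 -23.67] deg [-86.79  -3.32 -39.8 ]
```

>>> drive_tool --translation '[[0,-1.5,-1.3],[0,-3.5,-3],[0,-5.5,-4.6],[0,-7.5,-6.2],[0,-9.2,-7.7]]' --angular '[[0,0,0],[0,0,0],[0,0,0],[0,0,0],[0,0,0]]' --grip '[30,30,30,30,30]'

```text
t: 6.7
tool_pos: [0.5487, 0.1803, 0.158]
ee_rot: [-2.179, 0.711, -0.328]
wrist_force: [1.0, -0.2, -2.5]
grip_width: 0.489
```

```bash
cat >> h.py <<'E'
def Rplace(tilt=TILT,yaw=0):
    t=np.radians(tilt);return Ro.from_rotvec([0,0,np.radians(yaw)])*frame(np.array([0,-np.sin(t),-np.cos(t)]),np.array([1.,0,0]))
Rp=Rplace()
E
python3 - <<'E'
from h import *
o=get_obs();print(o["wrist_force"],o["grip_width"],o["joint_pos"])
go([.49,.01,.2],Rp)
E
```

```text
[ 0.9707 -0.2327 -2.4598] 0.48912863941623835 [-0.4121  0.2235  2.1521  1.1573  0.9549 -0.5899]
cm [  5.28   7.86 -15.89] deg [-86.71  -3.34 -39.82]
```

>>> drive_tool --translation '[[0.5,0.5,-1.5],[1,1,-3],[1.5,1.5,-4.5],[2,2,-6],[2.5,3,-7.5]]' --angular '[[-7.6,-0.3,-3.5],[-15.2,-0.6,-7],[-22.8,-0.9,-10.5],[-30.4,-1.2,-14],[-38,-1.5,-17.5]]' --grip '[30,30,30,30,30]'

```text
t: 7.2
tool_pos: [0.5246, 0.1026, 0.184]
ee_rot: [-2.933, 0.51, -0.24]
wrist_force: [-1.4, 1.1, -3.7]
grip_width: 0.488
```

```bash
python3 - <<'E'
from h import *
o=get_obs();print(o["wrist_force"],o["grip_width"],o["joint_pos"])
go([.49,.01,.2],Rp)
E
```

```text
[-1.3859  1.1037 -3.7276] 0.48763554427008654 [-0.1189  0.1343  1.8048  0.1693  1.0386  0.1517]
cm [ 0.2   9.43 -3.34] deg [-48.45  -2.04 -22.29]
```

>>> drive_tool --translation '[[0,1.5,-0.5],[0,3,-1],[0,4.5,-1.5],[0,6,-2],[0.2,7.5,-2.6]]' --angular '[[-7.6,-0.3,-3.5],[-15.2,-0.6,-7],[-22.8,-0.9,-10.5],[-30.4,-1.2,-14],[-38,-1.5,-17.5]]' --grip '[30,30,30,30,30]'

```text
t: 7.7
tool_pos: [0.4969, 0.03, 0.1945]
ee_rot: [2.625, -0.101, 0.049]
wrist_force: [-0.2, 0.0, -3.3]
grip_width: 0.486
```

```bash
python3 - <<'E'
from h import *
o=get_obs();print(o["wrist_force"],o["grip_width"],o["joint_pos"])
go([.494,-.051,.13],Rp)
E
```

```text
[-0.2144  0.032  -3.2599] 0.4855590204933062 [ 0.1964  0.2907  1.6763 -0.5278  1.3063  0.4483]
cm [-0.13  3.89  9.6 ] deg [-10.52  -0.47  -4.7 ]
```

>>> drive_tool --translation '[[0,0.8,2],[0,1.6,4],[0,2.4,6],[0,3.2,8],[-0.1,3.9,9.6]]' --angular '[[-3,0,-1.5],[-6,0,-3],[-9,-0.5,-4],[-10.5,-0.5,-4.7],[-10.5,-0.5,-4.7]]' --grip '[30,30,30,30,30]'

```text
t: 8.2
tool_pos: [0.4933, -0.0507, 0.127]
ee_rot: [2.449, -0.0, -0.004]
wrist_force: [0.1, 0.2, -2.6]
grip_width: 0.484
```

>>> drive_tool --translation '[[0,0,0],[0,0,0],[0,0,0],[0,0,0],[0,0,0]]' --angular '[[0,0,0],[0,0,0],[0,0,0],[0,0,0],[0,0,0]]' --grip '[30,30,30,30,30]'

```text
t: 8.7
tool_pos: [0.4947, -0.0503, 0.13]
ee_rot: [2.449, -0.003, 0.002]
wrist_force: [0.1, -0.2, -1.9]
grip_width: 0.483
```

```bash
python3 - <<'E'
from h import *
o=get_obs();print(o["wrist_force"],o["grip_width"],o["joint_pos"])
go([.494,-.051,.13],Rp);go([.494,-.051,.0376],Rp)
t,d=camera("top");s,ds=camera("side");np.savez("pp.npz",t=t,d=d,s=s,ds=ds)
a=cv2.resize(t[200:290,240:380],(560,360),interpolation=2);b=cv2.resize(s[150:270,240:380],(420,360),interpolation=2)
c=np.hstack([a[:,:380],b]);cv2.imwrite("pics/pp.png",c[:,:,::-1])
C=cloud("side",ds)
k=(abs(C[...,0]-.494)<.03)&(C[...,1]>-.02)&(C[...,1]<.06)&(C[...,2]>.11)&(C[...,2]<.18)
q=C[k]; print(len(q),np.percentile(q,[1,50,99],axis=0))
k2=k&(C[...,1]>np.percentile(q[:,1],90)-.003);print(C[k2].mean(0))
E
```

```text
[ 0.0907 -0.2288 -1.8803] 0.4828248787002484 [ 0.1447  0.4017  1.8048 -0.7538  1.1776  0.5344]
cm [-0.07  0.05  0.04] deg [-0.3  -0.03 -0.14]
cm [-0.09 -5.85  7.15] deg [-0.3  -0.03 -0.14]
423 [[ 0.4653 -0.0189  0.1262]
 [ 0.4961  0.0046  0.1535]
 [ 0.522   0.0338  0.1772]]
[0.4952 0.03   0.1485]
```

View pics/pp.png

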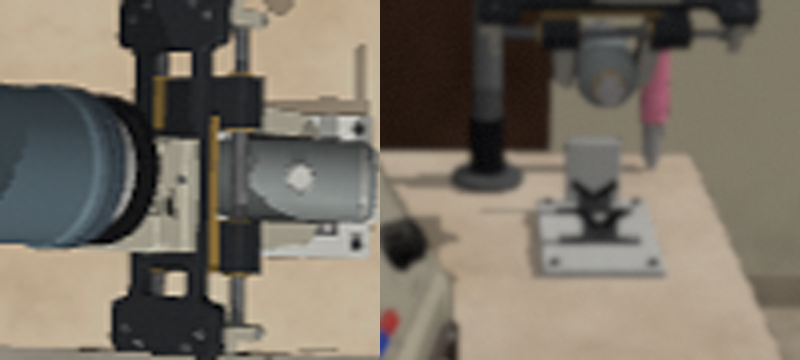

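```bash
python3 - <<'E'
from h import *
o=get_obs();f=np.load("pp.npz");t=f['t'];T=cloud("top",f['d'])
g=o["tool_pos"]-.0188*Ro.from_rotvec(o["ee_rot"]).as_matrix()[:,2];print("grasp",g)
R=t[238:252,306:324].astype(int);gr=cv2.cvtColor(t,cv2.COLOR_RGB2GRAY)[232:258,304:334];print(gr[::1])
G=cv2.cvtColor(t,cv2.COLOR_RGB2GRAY).astype(float)
w=np.clip(G-170,0,None);w[:238]=0;w[252:]=0;w[:,:307]=0;w[:,324:]=0
v,u=np.mgrid[:420,:560];pc=((u*w).sum()/w.sum(),(v*w).sum()/w.sum());print(pc)
P=plane("top",[pc],g[2]+.025)[0];print("pad",P,"roll deg",np.degrees(np.arcsin((P[0]-g[0])/.025)))
k=(T[...,2]>g[2]-.005)&(T[...,2]<g[2]+.03)&(abs(T[...,0]-.494)<.03)&(T[...,1]<-.04)&(T[...,1]>-.1)
q=T[k];print(len(q),q.min(0),q.max(0))
from scipy.optimize import least_squares
ft=least_squares(lambda p:np.hypot(q[:,0]-p[0]-p[2]*(q[:,1]+.06),q[:,2]-p[1]-p[3]*(q[:,1]+.06))-.023,[.494,g[2],0,0],loss='soft_l1',f_scale=.001);print("axis fit",ft.x)
E
```

```text
grasp [ 0.4945 -0.0384  0.1442]
[[ 95 108 141 157 155 154 153 153 152 151 153 139 114 115 115 127 139 139
  138 136 164 193 191 165  96  34  51 114 145 164]
 [ 63  69  86  98 111 127 126 138 155 159 144 120 120 119 118 125 139 141
  140 138 167 193 191 193 156  77  94 129 143 164]
 [ 32  28  28  34  38  41  39  39  41  40  44  51  50  52  89 108  89  80
   80  78  97 159 196 196 173 139 140 140 141 163]
 [ 68  66  64  64  63  62  62  61  58  59  59  60  58  61  64  63  59  58
   55  53  71  91  93  92  84  75  79 102 131 165]
 [ 78  77  75  74  74  73  74  72  72  73  73  72  72  71  69  68  67  67
   67  67  66  66  63  62  61  61  66  66  94 158]
 [ 82  85  83  82  82  81  82  81  78  78  78  77  77  78  77  76  76  74
   75  75  76  75  74  73  74  71  83  82  64 110]
 [ 90  94  93  91  90  89  91  88  86  82  81  82  84  87  86  83  84  82
   83  83  82  82  82  81  81  78  92  91  72  97]
 [ 93 102 100  99  99  98  98  96  92  85  85  85  89  96  94  94  94  91
   92  91  91  91  89  89  87  86  97  91  69 104]
 [ 97 108 107 107 105 105 104 105  97  85  83  83  93 102 101 101 10
[... 1698 characters left out ...]
4  44  45  43  46  46  65  98 113 114 114 116 114 112 111
  114 113 112 111 110 112 113 118 121 108 133 173]
 [ 32  89 115  94  89  89  89  88  87  88  86  85  76  58  61  67  71  80
   82  74 105 130 131 135 121 117 121 154 188 183]
 [ 47 118 158 154 153 155 154 154 154 154 153 154 154 154 156 127 113 156
  145 100 144 190 188 188 188 188 187 185 159 154]
 [ 46 117 155 152 151 151 152 152 150 151 152 151 152 152 140 102  96 145
  140  84 140 185 183 184 185 186 185 183 157 151]]
(np.float64(314.521897810219), np.float64(243.85401459854015))
pad [ 0.4957 -0.0443  0.1692] roll deg 2.6744468419443588
472 [ 0.4643 -0.0889  0.1398] [ 0.5235 -0.0401  0.1728]
axis fit [0.4948 0.1437 0.001  0.0601]
```

```bash
python3 - <<'E'
from h import *
R=Rplace(43);g=np.array([.4940,-.039,.053]);go(g+.0188*R.as_matrix()[:,2],R)
E
```

```text
cm [-0.06 -5.68  7.05] deg [-3.29  0.01 -0.12]
```

>>> drive_tool --translation '[[0,-1.4,1.7],[0,-2.8,3.4],[0,-4,5],[0,-4.8,6],[-0.05,-5.2,6.4]]' --angular '[[-1,0,0],[-2,0,0],[-3,0,0],[-3.3,0,0],[-3.3,0,0]]' --grip '[30,30,30,30,30]'

```text
t: 9.3
tool_pos: [0.4934, -0.0516, 0.0458]
ee_rot: [2.391, -0.001, -0.002]
wrist_force: [-0.0, 0.6, -2.1]
grip_width: 0.489
```

>>> drive_tool --translation '[[0,-0.2,0.2],[0,-0.4,0.5],[0,-0.5,0.65],[0,-0.5,0.65],[0,-0.5,0.65]]' --angular '[[0,0,0],[0,0,0],[0,0,0],[0,0,0],[0,0,0]]' --grip '[30,30,30,30,30]'

```text
t: 9.8
tool_pos: [0.4943, -0.0525, 0.0396]
ee_rot: [2.391, -0.003, 0.001]
wrist_force: [-0.4, 1.4, 0.5]
grip_width: 0.488
```

```bash
python3 - <<'E'
from h import *
R=Rplace(43);g=np.array([.4940,-.039,.0525]);go(g+.0188*R.as_matrix()[:,2],R);o=get_obs();print(o["wrist_force"],o["wrist_torque"],o["grip_width"])
print("grasp",o["tool_pos"]-.0188*Ro.from_rotvec(o["ee_rot"]).as_matrix()[:,2])
E
```

```text
cm [-0.03 -0.11  0.01] deg [ 0.03 -0.   -0.16]
[-0.4142  1.3582  0.4915] [ 0.3802 -0.0077 -0.0134] 0.4884572650400352
grasp [ 0.4943 -0.0397  0.0533]
```

>>> drive_tool --translation '[[0,-0.05,0.05],[0,-0.05,0.05],[0,-0.05,0.05],[0,-0.05,0.05],[0,-0.05,0.05]]' --angular '[[0,0,0],[0,0,0],[0,0,0],[0,0,0],[0,0,0]]' --grip '[30,30,60,80,85]'

```text
t: 10.3
tool_pos: [0.4938, -0.0524, 0.038]
ee_rot: [2.391, -0.003, -0.0]
wrist_force: [0.5, -0.1, -0.9]
grip_width: 0.695
```

>>> drive_tool --translation '[[0,0,0],[0,0,0],[0,0,0],[0,0,0],[0,0,0]]' --angular '[[0,0,0],[0,0,0],[0,0,0],[0,0,0],[0,0,0]]' --grip '[85,85,85,85,85]'

```text
t: 10.8
tool_pos: [0.4939, -0.0524, 0.0381]
ee_rot: [2.391, -0.003, -0.0]
wrist_force: [-0.3, -0.3, -1.1]
grip_width: 0.851
```

```bash
python3 - <<'E'
from h import *
o=get_obs();print(o["wrist_force"],o["grip_width"])
f,d=camera("top");T=cloud("top",d)
G=cv2.cvtColor(f,cv2.COLOR_RGB2GRAY).astype(float)
e=proj("top",[[.494,-.045,.077]])[0].round().astype(int);print(e)
w=np.clip(G-165,0,None);m=np.zeros_like(w);m[e[1]-8:e[1]+9,e[0]-8:e[0]+9]=1;w*=m
v,u=np.mgrid[:420,:560];pc=((u*w).sum()/w.sum(),(v*w).sum()/w.sum());print(pc,plane("top",[pc],.077))
a=cv2.resize(f[200:290,260:400],(700,450),interpolation=2);cv2.imwrite("pics/placed.png",a[:,:,::-1])
E
```

```text
[-0.2867 -0.29   -1.0866] 0.8511511146156708
[312 245]
(np.float64(312.2118644067797), np.float64(245.13983050847457)) [[ 0.4947 -0.0457  0.077 ]]
```

View pics/placed.png

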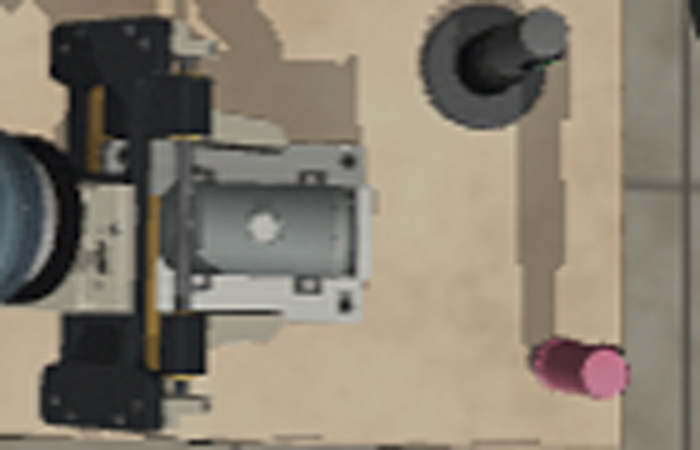

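>>> drive_tool --translation '[[0,0,-2],[0,0,-5],[0,0,-9],[0,0,-13],[0,-2,-17]]' --angular '[[0,0,0],[0,0,0],[0,0,0],[0,0,0],[3,0,0]]' --grip '[85,85,85,85,100]'

```text
t: 11.35
tool_pos: [0.4938, 0.079, 0.1501]
ee_rot: [2.443, -0.003, -0.0]
wrist_force: [1.5, 1.1, -1.3]
grip_width: 0.895
```

```bash
python3 - <<'E'
from h import *
o=get_obs();print(o["joint_pos"])
R=Rplace(0);go([.5815,-.161,.24],R)
f,d=camera("top");s,ds=camera("side");np.savez("aft.npz",t=f,d=d,s=s,ds=ds)
T=cloud("top",d);C=cloud("side",ds)
from scipy.optimize import least_squares
q=T[(T[...,2]>.055)&(T[...,2]<.08)&(abs(T[...,0]-.494)<.03)&(T[...,1]<-.03)&(T[...,1]>-.085)]
ft=least_squares(lambda p:np.hypot(q[:,0]-p[0]-p[2]*(q[:,1]+.06),q[:,2]-p[1]-p[3]*(q[:,1]+.06))-.023,[.494,.052,0,0],loss='soft_l1',f_scale=.001);print("axis",ft.x,len(q))
q=C[(C[...,2]>.1)&(C[...,2]<.16)&(abs(C[...,0]-.581)<.02)&(abs(C[...,1]+.155)<.03)]
ft=least_squares(lambda p:np.hypot(q[:,0]-p[0],q[:,1]-p[1])-.012,[.581,-.161],loss='soft_l1',f_scale=.001);print("gauge side",ft.x,len(q))
G=cv2.cvtColor(f,cv2.COLOR_RGB2GRAY).astype(float);w=np.clip(G-165,0,None);m=0*w;m[237:254,303:321]=1;w*=m
v,u=np.mgrid[:420,:560];pc=((u*w).sum()/w.sum(),(v*w).sum()/w.sum());print(pc,plane("top",[pc],.077))
E
```

```text
[ 0.3771  0.4643  1.64   -0.6532  1.3848  0.6204]
cm [ 8.83 24.15  8.53] deg [40.    0.02 -0.13]
axis [0.4947 0.0511 0.0054 0.0025] 411
gauge side [ 0.5811 -0.1617] 32
(np.float64(312.22317596566523), np.float64(245.15450643776825)) [[ 0.4946 -0.0457  0.077 ]]
```

>>> drive_tool --translation '[[0.5,2,-2],[2,7,0],[4.5,12,2],[6.5,17,4],[8.5,21,6]]' --angular '[[8,0,0],[16,0,0],[24,0,0],[32,0,0],[40,0,0]]' --grip '[100,100,100,100,100]'

```text
t: 11.95
tool_pos: [0.5692, -0.1008, 0.2338]
ee_rot: [-3.138, 0.001, -0.008]
wrist_force: [1.4, 1.4, -0.1]
grip_width: 1.0
```

```bash
python3 - <<'E'
from h import *
o=get_obs();print(o["joint_pos"])
R=Rplace(0);go([.5812,-.1615,.23],R)
E
```

```text
[-0.3716  0.2969  1.4455  0.0054  1.3957 -0.3721]
cm [1.2  6.07 0.36] deg [-0.21 -0.29 -0.02]
```

>>> drive_tool --translation '[[0.4,2,0.1],[0.8,4,0.2],[1.2,6,0.4],[1.2,6.05,0.4],[1.2,6.05,0.4]]' --angular '[[-0.2,-0.3,0],[-0.2,-0.3,0],[-0.2,-0.3,0],[-0.2,-0.3,0],[-0.2,-0.3,0]]' --grip '[100,100,100,100,100]'

```text
t: 12.45
tool_pos: [0.5805, -0.1575, 0.2269]
ee_rot: [3.139, 0.001, -0.01]
wrist_force: [0.6, 0.7, -0.5]
grip_width: 0.999
```

```bash
python3 - <<'E'
from h import *
R=Rplace(0);go([.5812,-.1615,.117],R)
E
```

```text
cm [ 0.14  0.37 10.99] deg [0.17 0.38 0.04]
```

>>> drive_tool --translation '[[0,0,0],[0,0,3],[0,0,6],[0,0,9],[0,0,11]]' --angular '[[0,0,0],[0,0,0],[0,0,0],[0,0,0],[0,0,0]]' --grip '[100,100,100,100,100]'

```text
t: 12.95
tool_pos: [0.5794, -0.1574, 0.116]
ee_rot: [3.139, 0.002, -0.011]
wrist_force: [-0.2, -0.1, 0.3]
grip_width: 0.999
```

>>> drive_tool --translation '[[0,0,0],[0,0,0],[0,0,0],[0,0,0],[0,0,0]]' --angular '[[0,0,0],[0,0,0],[0,0,0],[0,0,0],[0,0,0]]' --grip '[100,100,100,100,100]'

```text
t: 13.45
tool_pos: [0.5808, -0.1604, 0.1191]
ee_rot: [3.137, -0.003, -0.004]
wrist_force: [0.4, -1.2, -0.9]
grip_width: 0.995
```

```bash
python3 - <<'E'
from h import *
R=Rplace(0);go([.5812,-.1615,.117],R);print(get_obs()["wrist_force"])
E
```

```text
cm [0.04 0.11 0.21] deg [ 0.28  0.16 -0.1 ]
[ 0.3779 -1.2001 -0.8896]
```

>>> drive_tool --translation '[[0,0.1,0.1],[0,0.1,0.1],[0,0.1,0.1],[0,0.1,0.1],[0,0.1,0.1]]' --angular '[[0.2,0,0],[0.2,0,0],[0.2,0,0],[0.2,0,0],[0.2,0,0]]' --grip '[10,10,10,10,10]' --force 25

```text
t: 13.95
tool_pos: [0.5802, -0.1612, 0.1168]
ee_rot: [3.141, -0.003, -0.007]
wrist_force: [-0.1, -0.4, -0.0]
grip_width: 0.625
```

>>> drive_tool --translation '[[0,0,0],[0,0,0],[0,0,0],[0,0,0],[0,0,0]]' --angular '[[0,0,0],[0,0,0],[0,0,0],[0,0,0],[0,0,0]]' --grip '[10,10,10,10,10]'

```text
t: 14.45
tool_pos: [0.5802, -0.1612, 0.1169]
ee_rot: [3.141, -0.003, -0.007]
wrist_force: [1.0, 0.1, -0.7]
grip_width: 0.257
```

>>> drive_tool --translation '[[0,0,0],[0,0,0],[0,0,0],[0,0,0],[0,0,0]]' --angular '[[0,0,0],[0,0,0],[0,0,0],[0,0,0],[0,0,0]]' --grip '[10,10,10,10,10]'

```text
t: 14.95
tool_pos: [0.5803, -0.1612, 0.1169]
ee_rot: [3.141, -0.003, -0.007]
wrist_force: [0.2, -0.5, 1.1]
grip_width: 0.257
```

>>> drive_tool --translation '[[0,0,-1],[0,0,-3],[0,0,-6],[0,0,-9],[0,0,-12]]' --angular '[[0,0,0],[0,0,0],[0,0,0],[0,0,0],[0,0,0]]' --grip '[10,10,10,10,10]'

```text
t: 15.45
tool_pos: [0.5803, -0.161, 0.2384]
ee_rot: [3.141, -0.003, -0.009]
wrist_force: [0.2, 0.3, -0.5]
grip_width: 0.253
```

>>> drive_tool --translation '[[0,0,0],[0,0,0],[0,0,0],[0,0,0],[0,0,0]]' --angular '[[0,0,0],[0,0,0],[0,0,0],[0,0,0],[0,0,0]]' --grip '[10,10,10,10,10]'

```text
t: 15.95
tool_pos: [0.5802, -0.1609, 0.2355]
ee_rot: [-3.141, 0.003, 0.011]
wrist_force: [0.6, 0.4, -1.3]
grip_width: 0.258
```

```bash
python3 - <<'E'
from h import *
o=get_obs();print(o["wrist_force"],o["grip_width"])
R=Rplace(0);go([.4946,-.0457,o["tool_pos"][2]],R)
s,ds=camera("side");C=cloud("side",ds);x,y,z=o["tool_pos"]
b=cv2.resize(s[90:230,220:340],(600,700)[:2],interpolation=2);b=b[:600];cv2.imwrite("pics/lift.png",b[:,:,::-1])
for lo,hi in((-.055,-.02),(-.1,-.06)):
    q=C[(C[...,2]>z+lo)&(C[...,2]<z+hi)&(abs(C[...,0]-x)<.022)&(abs(C[...,1]-y)<.03)]
    print(lo,len(q),np.percentile(q,[3,50,97],axis=0).round(4).tolist() if len(q) else "")
E
```

```text
[ 0.5637  0.3951 -1.3428] 0.2583855502772386
cm [ -8.58 -11.5    0.07] deg [-0.04  0.4  -0.12]
-0.055 138 [[0.5697, -0.1597, 0.1821], [0.5821, -0.1519, 0.1984], [0.5921, -0.1479, 0.2141]]
-0.1 93 [[0.572, -0.1605, 0.1388], [0.5796, -0.1555, 0.1582], [0.5872, -0.1517, 0.1739]]
```

View pics/lift.png

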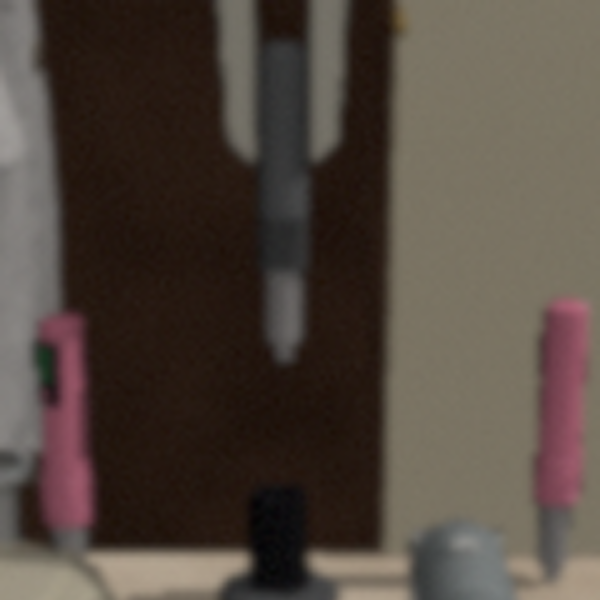

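>>> drive_tool --translation '[[-1.5,-2,0],[-3.5,-4.5,0],[-5.5,-7.5,0],[-7.5,-10,0],[-8.6,-11.5,0]]' --angular '[[0,0.4,0],[0,0.4,0],[0,0.4,0],[0,0.4,0],[0,0.4,0]]' --grip '[10,10,10,10,10]'

```text
t: 16.5
tool_pos: [0.4933, -0.0442, 0.237]
ee_rot: [-3.141, 0.002, -0.002]
wrist_force: [1.4, -0.8, -1.5]
grip_width: 0.261
```

>>> drive_tool --translation '[[0,0,0.5],[0,0,1.5],[0,0,2.5],[0,0,3.5],[0,0,4.2]]' --angular '[[0,0,0],[0,0,0],[0,0,0],[0,0,0],[0,0,0]]' --grip '[10,10,10,10,10]'

```text
t: 17.0
tool_pos: [0.4949, -0.0465, 0.1934]
ee_rot: [-3.141, 0.005, -0.0]
wrist_force: [-0.6, -0.6, -0.5]
grip_width: 0.256
```

>>> drive_tool --translation '[[0,0,0],[0,0,0],[0,0,0],[0,0,0],[0,0,0]]' --angular '[[0,0,0],[0,0,0],[0,0,0],[0,0,0],[0,0,0]]' --grip '[10,10,10,10,10]'

```text
t: 17.5
tool_pos: [0.4953, -0.0461, 0.1957]
ee_rot: [3.141, -0.003, 0.005]
wrist_force: [0.4, 0.2, -1.1]
grip_width: 0.256
```

```bash
python3 - <<'E'
from h import *
o=get_obs();print(o["tool_pos"],o["wrist_force"],o["grip_width"])
R=Rplace(0);go([.4946,-.0457,.1749],R)
s,ds=camera("side");C=cloud("side",ds);x,y,z=o["tool_pos"]
for lo,hi in((-.06,-.03),(-.085,-.058)):
    q=C[(C[...,2]>z+lo)&(C[...,2]<z+hi)&(abs(C[...,0]-x)<.022)&(abs(C[...,1]-y)<.03)]
    print(lo,len(q),np.percentile(q,[3,50,97],axis=0).round(4).tolist() if len(q) else "")
b=cv2.resize(s[110:250,260:370],(550,700),interpolation=2)[100:];cv2.imwrite("pics/over.png",b[:,:,::-1])
E
```

```text
[ 0.4953 -0.0461  0.1957] [ 0.4335  0.1544 -1.1171] 0.2560589841409162
cm [-0.08 -0.04  2.08] deg [ 0.04 -0.18 -0.11]
-0.06 136 [[0.4829, -0.0443, 0.1369], [0.4966, -0.0373, 0.1528], [0.5075, -0.0333, 0.1651]]
-0.085 84 [[0.4881, -0.0459, 0.1118], [0.4972, -0.0406, 0.1253], [0.5042, -0.0373, 0.1368]]
```

View pics/over.png

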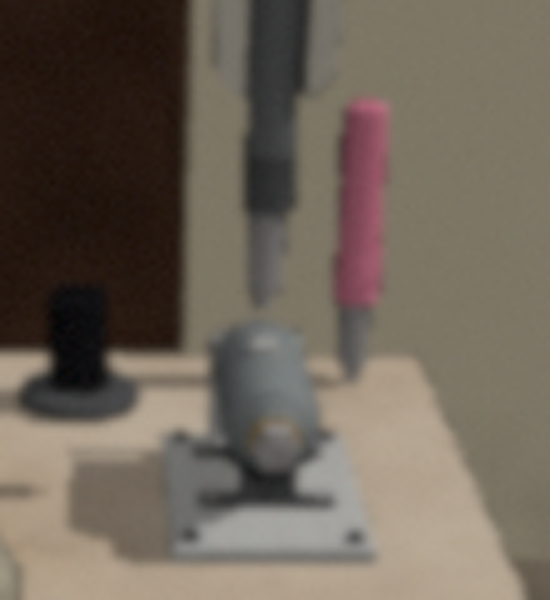

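>>> drive_tool --translation '[[0,0,0.3],[-0.08,0,0.6],[-0.08,-0.03,0.9],[-0.08,-0.03,1.2],[-0.08,-0.03,1.2]]' --angular '[[0,0,0],[0,-0.1,0],[0,-0.1,0],[0,-0.1,0],[0,-0.1,0]]' --grip '[10,10,10,10,10]'

```text
t: 18.05
tool_pos: [0.494, -0.0456, 0.1826]
ee_rot: [3.142, -0.003, -0.001]
wrist_force: [0.5, 0.6, -1.7]
grip_width: 0.259
```

>>> drive_tool --translation '[[0,0,0.1],[0,0,0.2],[0,0,0.3],[0,0,0.3],[0,0,0.3]]' --angular '[[0,0,0],[0,0,0],[0,0,0],[0,0,0],[0,0,0]]' --grip '[10,10,10,10,10]'

```text
t: 18.55
tool_pos: [0.4944, -0.0457, 0.1803]
ee_rot: [3.141, -0.003, 0.001]
wrist_force: [-0.3, -0.8, -1.2]
grip_width: 0.256
```

>>> drive_tool --translation '[[0,0,0.1],[0,0,0.2],[0,0,0.3],[0,0,0.3],[0,0,0.3]]' --angular '[[0,0,0],[0,0,0],[0,0,0],[0,0,0],[0,0,0]]' --grip '[10,10,10,10,10]'

```text
t: 19.05
tool_pos: [0.4945, -0.0457, 0.1774]
ee_rot: [3.141, -0.003, 0.002]
wrist_force: [-0.3, 0.9, 0.7]
grip_width: 0.258
```

```bash
python3 - <<'E'
from h import *
F=[]
for i in range(6):
    s,ds=camera("side");o=get_obs();F.append(o["wrist_force"])
print(np.mean(F,0),np.std(F,0),o["tool_pos"],o["grip_width"])
go([.4946,-.0457,.1749],Rplace(0))
E
```

```text
[-0.0848 -0.3944  0.8686] [0.521  0.5102 0.595 ] [ 0.4944 -0.0457  0.1773] 0.2581158250335862
cm [ 0.02 -0.    0.24] deg [ 0.03 -0.05 -0.12]
```

>>> drive_tool --translation '[[0,0,0.08],[0,0,0.16],[0,0,0.25],[0,0,0.25],[0,0,0.25]]' --angular '[[0,0,0],[0,0,0],[0,0,0],[0,0,0],[0,0,0]]' --grip '[10,10,10,10,10]'

```text
t: 19.85
tool_pos: [0.4945, -0.0458, 0.1748]
ee_rot: [3.141, -0.003, 0.001]
wrist_force: [0.0, -0.3, 2.7]
grip_width: 0.256
```

```bash
python3 - <<'E'
from h import *
F=[]
for i in range(10):
    n="side" if i%2 else "top";p,d=camera(n);o=get_obs();F.append(o["wrist_force"])
    if n=="side": s,ds=p,d
print(np.mean(F,0),np.std(F,0),o["tool_pos"],o["grip_width"],o["t"])
go([.4946,-.0457,.1749],Rplace(0))
C=cloud("side",ds);x,y,z=o["tool_pos"]
for lo,hi in((-.05,-.03),(-.085,-.06)):
    q=C[(C[...,2]>z+lo)&(C[...,2]<z+hi)&(abs(C[...,0]-x)<.022)&(abs(C[...,1]-y)<.03)];print(np.percentile(q,[3,50,97],axis=0).round(4).tolist())
b=cv2.resize(s[140:240,270:350],(560,700),interpolation=2)[100:];cv2.imwrite("pics/press.png",b[:,:,::-1])
E
```

```text
[0.2028 0.0798 2.3197] [0.5884 0.6423 0.2584] [ 0.4944 -0.0457  0.1748] 0.2582785459533575 20.35
cm [ 0.02 -0.   -0.01] deg [ 0.02 -0.04 -0.12]
[[0.484, -0.0432, 0.1254], [0.4962, -0.0365, 0.1349], [0.5068, -0.0318, 0.1442]]
[[0.487, -0.0461, 0.0909], [0.4956, -0.0401, 0.1025], [0.5033, -0.0367, 0.1141]]
```

View pics/press.png

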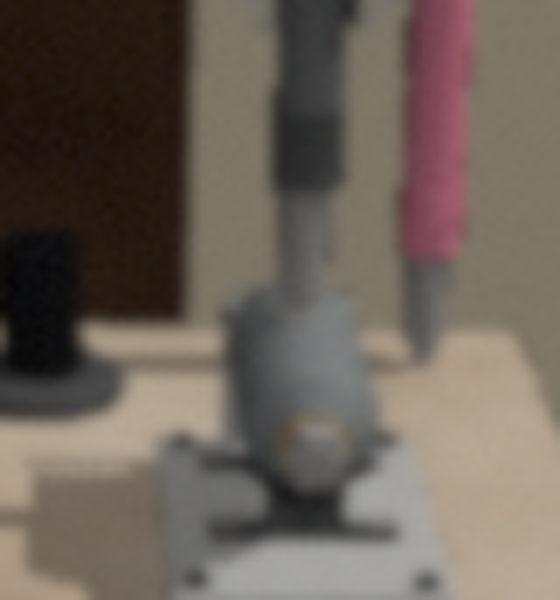

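```bash
python3 -c "from plant import *; print(job_done())"
```

```text
the job is handed in; nothing more can be done
None
```

I've handed the job in, after about 20.4 s on the robot's clock. The cylinder is lying in the cradle and released, and the gauge is still held on its pad. The hand-in reports no verdict, so these are my own last measurements:

- **Cylinder:** it lies level, with a slope of about 0.003 rad. Its foot is about 4 mm from the end plate. From above, the pad showed straight up at (0.495, -0.046), on the cylinder's mid-line to within measuring error. I measured this before fetching the gauge; the last side view shows the cylinder still seated.
- **Gauge:** it is held upright to within about 0.1°. Its nose is about 1 mm from the pad's middle along x, and under 1 mm along y.
- **Push:** the wrist force rose about 3.5 N over its free-hanging level. That matches the tip being about halfway in (about 4 mm), and the tool height says the same.
- **Bystanders:** nothing I did came near the flask or tape roll, but I didn't measure them again at the end.

Two things went differently from plan:

- **Wrist turn:** I had to turn the wrist half round early on, because the first approach was heading for the last joint's limit.
- **Cylinder tilt:** the cylinder tilted about 3.4° in the grip, so I corrected for it before setting it down.

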